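# Unbolt the fume hood window and push it up to the working height

### The arm

A 6-joint arm with a two-finger parallel gripper is mounted at the origin on a cart in front of the work surface, level with it; the furniture and walls round the work are solid. World frame = base frame: x ahead of the robot, y to its left, z up, the work surface at z = 0. Lengths are in m, angles in rad, forces in N, time in s.
With the tool pointing down it reaches from about 0.35 to 0.975 m from the base axis. Payload 4.9 kg.
Tool frame: the origin (TCP) lies at the very end of the fingers, on their centre line; the grasp point (between the pads) lies 19 mm behind it; x points along the fingers, y is the direction in which the jaws open and shut, and the axes are right-handed (so a half turn about x gives the same grasp; the last joint's range is limited). The gripper opens to 85 mm and grips with 20 to 120 N. Pads are 22 mm wide; open, the fingers measure 114 mm over their backs; the gripper's body (76 mm by 85 mm) begins 54 mm behind the grasp point. The pads swing forward as they close: fully open they stand 13 mm farther back than shut.
Start: joints at [1.112, 0.053, 1.613, -0, 1.476, -0.119], TCP at [0.208, 0.589, 0.231] pointing down, gripper open.
Joint ranges: [-3.01, 3.01], [-1.01, 2.22], [0.06, 2.58], [-1.02, 4.17], [0.09, 2.62], [-3.14, 3.14]. Speed limits (rad/s): [2.57, 2.57, 3.14, 3.14, 3.14, 3.14].

### API

Orientations are given as a rotation vector (axis times angle).
In Python, from station import ctrl, get_image, calibration, finish_job, search_frame, cut_out, mark_of gives the robot as it stands. The module is installed in compiled form; this text tells all that it offers.
- The arm moves only by the tool arm_command, never from a script. Its argument "plan" is a list that holds one entry, the list of rows, each a list of 7 numbers: the shift along the tool's x, y, z in m, then the turn, a rotation vector about the tool's x, y, z in degrees, then the finger opening in m, from 0 to 0.0854. A call has 1 to 20 rows; each row shifts and turns the pose as measured when the row begins, along the tool's axes as they then stand; what a row does not reach is not made up. A row lasts 1/12 s, in which the tool goes at most 41.7 mm and 7.16 degrees, less where a joint would pass 70% of its speed; a pose out of reach is approached as far as the arm can. A call with a gripper value outside its range is refused whole. The fingers move at their own pace and stop on an object; "squeeze" is the grip in N (left out, the last holds). Time passes only in rows, so rows that do not move let the fingers close. It gives the time, the measured TCP pose, the force and the opening at its end, in the units of the state.
- ctrl.get_obs(): the state, without advancing time (a new reading comes with each control period).
- get_image(name): name is "side" or "top"; returns the picture (480x640x3 uint8, red, green, blue); there is no depth.
- calibration(name): a dict with "fx", "fy", "cx", "cy" (pixels), "k1" (the pictures are not rectified: a ray, as slopes to the right and down, at radius r is drawn at 1 + k1 r^2 times it, then the intrinsics apply), "cam_to_world" (4x4, takes a point from camera to world coordinates). Camera axes: x right, y down, z forward; pixel columns grow to the right and rows downward; lengths in m; the calibration is good to about 2 mm. A picture is of the moment at which its call begins. calibration takes no time and is no camera call.
- finish_job(): hands the job in, once; it reports no verdict.
Trained networks look in the newest picture that a camera, given by its name, has taken for a name from the list of things; names that differ only in an ending like _2 or _b are one class to them, and where a whole thing is asked for, a point or a joint stands for the part that bears it (a point fixed in the world has none). Each returns a list of dicts, best first, with "conf" (0 to 1); they miss things now and then, are a little off and sometimes report something else, mostly with a low value. They report only what shows in the picture. A call takes as long as a camera call.
- search_frame(camera, thing): "at" ([x, y, z] in m, in the coordinates of the camera as it stood for that picture, good to about 4 mm: the middle of the surface that is visible of it).
- cut_out(camera, thing): "mask" (480x640 bool, what is visible of it).
- mark_of(camera, thing): "at" ([x, y, z] in m, in the coordinates of the camera as it stood for that picture, good to about 4 mm: a listed point, or the origin of a listed thing).
The state is a dict: "t": time; "q": joint angles; "dq": joint speeds; "effort": joint torques, N m; "tool_pos": TCP position; "tool_rot": TCP orientation; "contact_force": force on the tool from outside, world axes, zero at the start; "wrist_torque": the same for the moment, N m; "opening": finger opening in m.
Only numpy, scipy, OpenCV 4.12 (cv2) and the standard library are available. Lean on these libraries where they do the work, as an engineer would, in place of code of your own. Each camera call takes 0.05 s, during which the arm holds its last target. There are 200 camera calls.

### The job

The small bench fume hood is bolted shut and has to be opened to its marked working height. With the fingers only touching, never gripping, push the ball knob of the slide bolt on the left post outward until the bolt is fully drawn, then push the window up from beneath its lip until the lip is level with the point of the marker on the right post, and take the hand away. Leave the marker where it is clamped and do not disturb the vials, bottle and slide box in and beside the hood.

Things in the scene. Friction and masses are not known exactly. Their poses are not given: they have to be found in the camera images.
- hood: bench fume hood, 360 wide, 225 deep, 510 high, fixed on the worktop, window to the robot, turned a little. Origin: on the worktop, in the plane of its two aluminium posts' front faces, midway between them; x points into the hood, y to its left post, z up (offsets below use these axes). Posts at y = +-130 to +-180 mm; header over the window from 285 mm up, with a gauge standing out 13 mm
- sash (a joint): height of the sliding glass window above closed, m: 0 closed, 0.155 against its stop. Counterweighted: it stays wherever it is left; once the bolt is drawn 2 to 4 N push it up. It runs straight up and down in its channels and does not tilt
- lip_edge (a point): point on the finger lip, an aluminium ledge 250 long (y) and 13 thick that stands out towards the robot from the foot of the window, 40 mm proud of the posts' front faces. This point: middle of its lower front edge (113 mm above the worktop when closed). Free space below: 49 mm deep (x) to the window's rail, down to the worktop; the plinth lies 45 mm behind this edge
- lip_end (a point): point at mid thickness of the lip on its right end (y = -125 mm), where the marker points when the window stands right
- marker_tip (a point): point of the height marker: a small aluminium clamp block (12 x 34 x 20) with a thumbscrew and a pointed steel pin, clamped on the front of the right post; the pin points level at the path of the lip's end, 3 mm beside it. It stands 70 to 130 mm above the closed lip
- marker (a joint): height of the marker along its slot, m, from its lowest place up; clamped, it slips only when pushed with more than 12 N
- bolt (a joint): how far the slide bolt is drawn, m: 0 to 0.004 at the start (thrown: its 10 mm rod lies 13 to 9 mm over the top of the lip's left end, 2 mm above it, and stops the window), 0.022 fully drawn. It moves along the hood's +y, outward from the window; 2 to 3 N move it and it stays where it is left
- knob (a point): centre of the ball knob of the bolt, steel, diameter 18 (21 in y), on a 7 mm stem that rises forward at 45 degrees from the bolt's rod on the left post. With the bolt thrown the centre lies 41 mm in front of the posts' faces, at hood y = 146 to 150 mm, 162 mm above the worktop, 36 mm above the lip's top and 1 mm forward of its front edge; it is pushed from the window side, outward (+y)
- bottle: amber dropper bottle, 34 across, 98 high, on the hood's floor (80 mm above the worktop). Origin: centre of its underside. Bystander
- vial_in: black-capped glass vial, 21 across, 60 high, on the hood's floor behind the window. Origin: centre of its underside. Bystander
- vial_out: red-capped glass vial, 21 across, 56 high, on the worktop left of the hood. Origin: centre of its underside. Bystander
- slides: slide box, 88 x 102 x 34, on the worktop left of the hood. Origin: centre of its underside. Bystander

How it is judged:
On the way, in this order (a step that is already met when the one before it is completed fails the run):
1. the bolt is drawn while the window is still closed (value of joint bolt above 0.017 m and value of joint sash below 0.01 m), for 0.1 s.
2. the fingers push the window up from beneath its lip (value of joint sash above 0.03 m and contact force between the fingers and lip_underside above 0.5 N), for 0.2 s.
At the end, for the whole second after the job is handed in: the lip's end stands level with the marker's point within 8 mm, the window is at rest by itself and the bolt is still drawn (more than 15 mm) (z of lip_end in the frame of marker_tip between -0.008 and 0.008 m and velocity of joint sash between -0.005 and 0.005 m/s and value of joint bolt above 0.015 m); the robot touches nothing.
It fails at once if the lip is gripped (fingers press its top and its underside at once) (contact force between the fingers and lip_underside above 1.5 N and contact force between the fingers and lip_upperside above 1.5 N).
It fails at once if the bolt's knob is gripped (fingers press both its sides at once) (contact force between the fingers and knob_inner_side above 1.5 N and contact force between the fingers and knob_outer_side above 1.5 N).
It fails at once if the marker is shifted on its post by more than 5 mm (distance of marker_tip from where it was at the start of the episode above 0.005 m).
It fails at once if a vial, the bottle or the slide box is moved or lifted by more than 20 mm (distance of any of bottle, vial_in, vial_out, slides from where it was at the start of the episode above 0.02 m).
It also fails if it takes over 48 s, if anything falls off the work surface, if the arm or the gripper's body presses on something with over 40 N, if the wrist force passes 120 N, or if a joint passes its speed limit or range.

## Working session

There is one attempt and no reset: what is moved stays moved. The work goes in short steps, Python scripts to look and compute and a tool call to move; the robot and the scene stay as the last step left them, time stands still between calls to the robot, and variables do not carry over. Pictures are saved under pics/ and viewed, about 8 in all and at most 12, crops included, and the job is handed in when it is done.

Besides the shell and the picture viewer there is one more tool, called after "Call:" by a JSON object that holds its "op" and its "data". arm_command: Moves the arm, as the interface text tells. Its arguments: {"type":"object","properties":{"plan":{"type":"array","items":{"type":"array","items":{"type":"array","items":{"type":"number"}}}},"squeeze":{"type":"number"}},"required":["plan"]}

```bash
mkdir -p pics; cat > h.py <<'E'
import numpy as np, cv2
from station import *
from scipy.spatial.transform import Rotation as R
def w(cam,p):
    T=np.array(calibration(cam)["cam_to_world"]); return T[:3,:3]@np.array(p)+T[:3,3]
def save(cam,fn):
    im=get_image(cam); cv2.imwrite(fn,im[:,:,::-1]); return im
E
python3 - <<'E'
from h import *
o=ctrl.get_obs(); print({k:np.round(v,3) for k,v in o.items()}); print(R.from_rotvec(o['tool_rot']).as_matrix().round(3))
for c in("side","top"):
    save(c,f"pics/{c}0.png"); print(c,np.round(np.array(calibration(c)["cam_to_world"]),3).tolist(),calibration(c)["fx"])
    for t in("knob","lip_edge","lip_end","marker_tip","hood","bottle","vial_in","vial_out","slides"):
        print(t,[(np.round(w(c,d["at"]),3).tolist(),round(d["conf"],2)) for d in mark_of(c,t)[:2]])
E
```

```text
{'t': np.float64(0.0), 'q': array([ 1.112,  0.053,  1.614,  0.   ,  1.476, -0.119]), 'dq': array([-0.   , -0.001, -0.   , -0.001, -0.001,  0.   ]), 'effort': array([ 2.0000e-03, -3.9368e+01, -3.7018e+01, -0.0000e+00,  7.0000e-03,
       -0.0000e+00]), 'tool_pos': array([0.208, 0.589, 0.23 ]), 'tool_rot': array([ 0.265,  1.555, -0.268]), 'contact_force': array([-0.526,  0.571, -0.475]), 'wrist_torque': array([-0.05 ,  0.009, -0.017]), 'opening': np.float64(0.085)}
[[-0.001  0.333  0.943]
 [-0.002  0.943 -0.333]
 [-1.    -0.002 -0.   ]]
side [[-1.0, 0.013, 0.013, 0.627], [-0.006, 0.472, -0.882, 0.916], [-0.017, -0.882, -0.472, 0.574], [0.0, 0.0, 0.0, 1.0]] 485.9732568293834
knob [([0.665, 0.044, 0.161], 0.44)]
lip_edge [([0.638, -0.103, 0.113], 0.95)]
lip_end [([0.638, -0.23, 0.125], 0.66)]
marker_tip [([0.644, -0.232, 0.205], 0.61)]
hood [([0.678, -0.112, -0.001], 0.59)]
bottle []
vial_in [([0.633, -0.1, 0.113], 0.73)]
vial_out [([0.546, 0.332, 0.006], 0.64)]
slides [([0.638, 0.346, 0.002], 0.81)]
top [[-0.008, -0.993, 0.115, 0.543], [-1.0, 0.009, 0.014, 0.083], [-0.015, -0.115, -0.993, 1.029], [0.0, 0.0, 0.0, 1.0]] 450.144084865446
knob [([0.661, 0.045, 0.162], 0.64)]
lip_edge [([0.634, -0.104, 0.113], 0.97)]
lip_end [([0.637, -0.228, 0.122], 0.86)]
marker_tip [([0.637, -0.23, 0.205], 0.46)]
hood [([0.674, -0.11, -0.002], 0.65)]
bottle [([0.643, 0.345, 0.001], 0.32)]
vial_in []
vial_out [([0.546, 0.329, 0.0], 0.58), ([0.636, -0.101, 0.115], 0.57)]
slides [([0.64, 0.346, 0.004], 0.87)]
```

View pics/side0.png

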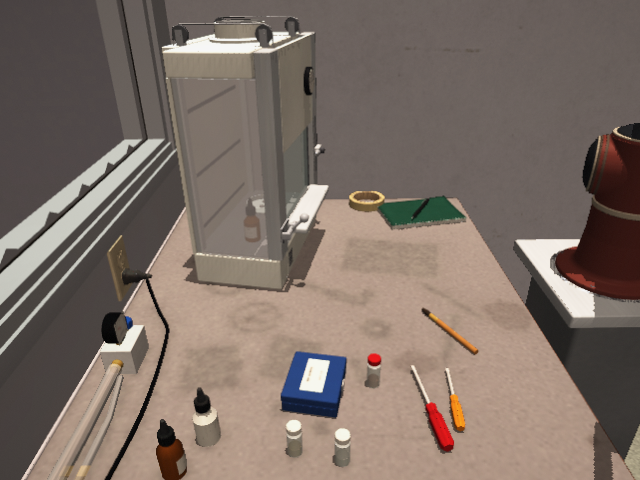

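View pics/top0.png

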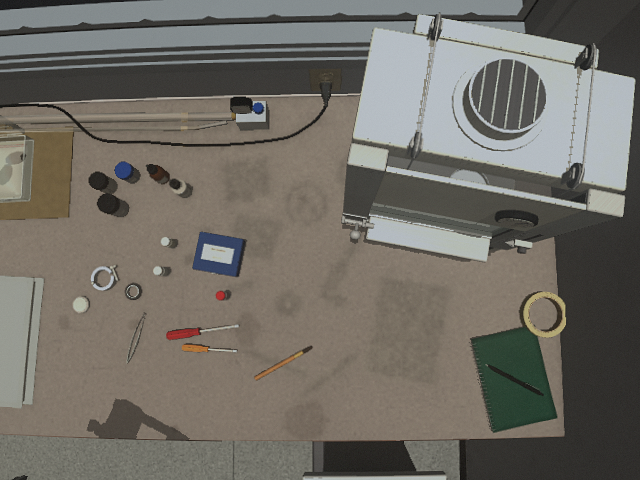

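The pictures agree with the networks. In the side view the knob is at about (300,218), the lip runs from (285,235) to (325,187), and the marker is at (320,150). In the top view the lip runs from (367,235) to (488,255) and the knob is at (355,235), so the hood's yaw is about −10°. I'll move to free space in front of the hood with the fingers shut.

Call:
{"op": "arm_command", "data": {"plan": [[[-0.008,-0.0226,0.0284,0,0,0,0],[-0.008,-0.0226,0.0284,0,0,0,0],[-0.008,-0.0226,0.0284,0,0,0,0],[-0.008,-0.0226,0.0284,0,0,0,0],[-0.008,-0.0226,0.0284,0,0,0,0],[-0.008,-0.0226,0.0284,0,0,0,0],[-0.008,-0.0226,0.0284,0,0,0,0],[-0.008,-0.0226,0.0284,0,0,0,0],[-0.008,-0.0226,0.0284,0,0,0,0],[-0.008,-0.0226,0.0284,0,0,0,0]]]}}

```text
t: 1.83
tool_pos: [0.4042, 0.2735, 0.3116]
tool_rot: [0.254, 1.557, -0.257]
contact_force: [0.3, -0.5, 0.6]
opening: -0.0003
```

```bash
cat >> h.py <<'E'
def st():
    o=ctrl.get_obs(); M=R.from_rotvec(o['tool_rot']).as_matrix()
    print("t",round(float(o['t']),2),"q",np.round(o['q'],3).tolist(),"p",np.round(o['tool_pos'],4).tolist(),"F",np.round(o['contact_force'],1).tolist(),"op",round(float(o['opening']),3)); print("tool axes x,y,z",M.T.round(3).tolist())
    open("log.txt","a").write(repr((list(map(float,o['q'])),list(map(float,o['tool_pos'])),list(map(float,o['tool_rot']))))+"\n")
    return o,M
E
python3 -c "
from h import *
st()"
```

```text
t 1.83 q [0.443, -0.315, 1.815, -0.001, 1.644, -0.802] p [0.4042, 0.2735, 0.3116] F [0.3, -0.5, 0.6] op -0.0
tool axes x,y,z [[-0.001, -0.002, -1.0], [0.32, 0.947, -0.002], [0.947, -0.32, -0.001]]
```

Call:
{"op": "arm_command", "data": {"plan": [[[0,0,0,0,0,7,0],[0,0,0,0,0,7,0],[0,0,0,0,0,7,0],[0,0,0,0,0,7,0],[0,0,0,0,0,7,0]]]}}

```text
t: 2.25
tool_pos: [0.4114, 0.2709, 0.32]
tool_rot: [0.72, 1.385, 0.232]
contact_force: [-0.7, 0.4, 0.6]
opening: 0.0
```

```bash
python3 -c "
from h import *
st()"
```

```text
t 2.25 q [0.119, -0.626, 2.101, 0.56, 1.383, -1.151] p [0.4114, 0.2709, 0.32] F [-0.7, 0.4, 0.6] op 0.0
tool axes x,y,z [[0.202, 0.55, -0.81], [0.257, 0.769, 0.586], [0.945, -0.326, 0.014]]
```

```bash
cat > k.py <<'E'
import numpy as np
from scipy.spatial.transform import Rotation as R
from scipy.optimize import least_squares
D=[([1.112,.053,1.613,0,1.476,-.119],[.208,.589,.2305],[.265,1.555,-.268])]+[eval(l) for l in open('log.txt')]
def rots(q,s4=1,s6=1):
    y=lambda a:R.from_euler('y',a); z=lambda a:R.from_euler('z',a)
    A=z(q[0]);B=A*y(q[1]);C=B*y(q[2]);Dd=C*z(s4*q[3]);E=Dd*y(q[4]);F=E*z(s6*q[5]); return A,B,C,Dd,E,F
def pos(v,q):
    A,B,C,Dd,E,F=rots(q); ax,ay,az,bx,bz,cx,L,h=v
    return A.apply([0,0,h])+B.apply([ax,ay,az])+C.apply([bx,0,bz])+E.apply([cx,0,L])
def fit():
    reg=np.array([0,0,.4,0,.4,0,.25,.15])
    return least_squares(lambda v:np.r_[np.concatenate([pos(v,d[0])-d[1] for d in D])*100,(v-reg)*.02],reg)
C0=R.from_matrix(np.eye(3))
def tool(q): # tool rotation
    return rots(q)[-1]*K
K=(rots(D[-1][0])[-1]).inv()*R.from_rotvec(D[-1][2])
if __name__=="__main__":
    for d in D: print(((rots(d[0])[-1]).inv()*R.from_rotvec(d[2])).as_matrix().round(2).tolist())
    s=fit(); print(s.x.round(4)); print([np.round((pos(s.x,d[0])-d[1])*1000,1).tolist() for d in D])
E
python3 k.py
```

```text
[[0.0, -1.0, -0.0], [0.0, 0.0, -1.0], [1.0, 0.0, 0.0]]
[[-0.0, -1.0, -0.0], [0.0, 0.0, -1.0], [1.0, -0.0, 0.0]]
[[-0.0, -1.0, -0.0], [-0.0, 0.0, -1.0], [1.0, -0.0, -0.0]]
[0.0014 0.0743 0.4255 0.096  0.6099 0.0017 0.279  0.2382]
[[0.1, -0.0, 0.0], [-0.0, 0.1, -0.0], [0.0, 0.0, 0.0]]
```

```bash
cat > ik.py <<'E'
from k import *
v=fit().x
lo=np.array([-3.01,-1.01,.06,-1.02,.09,-3.14]);hi=np.array([3.01,2.22,2.58,4.17,2.62,3.14])
def ik(p,M,seeds=30,q0=None):
    best=None;rng=np.random.default_rng(0)
    for i in range(seeds):
        s=rng.uniform(lo,hi) if q0 is None or i else q0
        r=least_squares(lambda q:np.r_[(pos(v,q)-p)*5,(R.from_matrix(M).inv()*tool(q)).as_rotvec()],np.clip(s,lo+.01,hi-.01),bounds=(lo,hi))
        if best is None or r.cost<best.cost: best=r
        if best.cost<1e-8: break
    return best
def frame(yaw,pitch,roll): # tool x heading yaw (world deg), pitch up, tool y horizontal at roll 0
    return R.from_euler('ZYX',[yaw,-pitch,roll],degrees=True).as_matrix()
if __name__=="__main__":
  for nm,p in(("knob",[.66,.02,.165]),("lip",[.65,-.09,.10]),("lipup",[.65,-.09,.19])):
    for yaw in(-10,20,35,50,70):
      for pitch in(0,-20,):
       for roll in (0,90,180,-90):
        r=ik(np.array(p),frame(yaw,pitch,roll),12)
        if r.cost<1e-5: print(nm,yaw,pitch,roll,r.cost<1e-7,r.x.round(2).tolist())
E
python3 ik.py
```

```text
knob -10 0 0 True [-0.01, 0.05, 2.31, 3.37, 0.8, 1.41]
knob -10 0 90 True [-0.01, 0.05, 2.31, 3.37, 0.8, 2.98]
knob -10 0 180 True [-0.01, 0.05, 2.31, 3.37, 0.8, -1.73]
knob -10 0 -90 True [-0.01, 0.05, 2.31, 3.37, 0.8, -0.16]
knob -10 -20 0 True [-0.02, -0.17, 2.29, 3.8, 0.24, 0.98]
knob -10 -20 90 True [-0.02, -0.17, 2.29, 3.8, 0.24, 2.55]
knob -10 -20 180 True [-0.02, -0.17, 2.29, 3.8, 0.24, -2.16]
knob -10 -20 -90 True [-0.02, -0.17, 2.29, 3.8, 0.24, -0.59]
knob 20 0 0 True [-0.37, 0.08, 2.28, 2.25, 1.01, 2.16]
knob 20 0 90 True [-0.37, 0.08, 2.28, 2.25, 1.01, -2.56]
knob 20 0 180 True [-0.37, 0.08, 2.28, 2.25, 1.01, -0.99]
knob 20 0 -90 True [-0.37, 0.08, 2.28, 2.25, 1.01, 0.59]
knob 20 -20 0 True [-0.35, -0.14, 2.26, 1.71, 0.66, 2.69]
knob 20 -20 90 True [-0.35, -0.14, 2.26, 1.71, 0.66, -2.02]
knob 20 -20 180 True [-0.35, -0.14, 2.26, 1.71, 0.66, -0.45]
knob 20 -20 -90 True [-0.35, -0.14, 2.26, 1.71, 0.66, 1.12]
knob 35 0 0 True [-0.48, 0.18, 2.16, 1.92, 1.23, 2.31]
knob 35 0 90 True [-0.48, 0.18, 2.16, 1.92, 1.23, -2.4]
knob 35 0 180 True [-0.48, 0.18, 2.16, 1.92, 1.23, -0.83]
[... 5110 characters left out ...]
up 50 -20 0 True [-0.68, 0.16, 1.91, 1.27, 1.39, 2.68]
lipup 50 -20 90 True [-0.68, 0.16, 1.91, 1.27, 1.39, -2.03]
lipup 50 -20 180 True [-0.68, 0.16, 1.91, 1.27, 1.39, -0.46]
lipup 50 -20 -90 True [-0.68, 0.16, 1.91, 1.27, 1.39, 1.11]
lipup 70 0 0 True [-0.68, 0.5, 1.67, 1.38, 1.84, 2.52]
lipup 70 0 90 True [-0.68, 0.5, 1.67, 1.38, 1.84, -2.19]
lipup 70 0 180 True [-0.68, 0.5, 1.67, 1.38, 1.84, -0.62]
lipup 70 0 -90 True [-0.68, 0.5, 1.67, 1.38, 1.84, 0.95]
lipup 70 -20 0 True [-0.65, 0.34, 1.68, 1.12, 1.67, 2.61]
lipup 70 -20 90 True [-0.65, 0.34, 1.68, 1.12, 1.67, -2.1]
lipup 70 -20 180 True [-0.65, 0.34, 1.68, 1.12, 1.67, -0.53]
lipup 70 -20 -90 True [-0.65, 0.34, 1.68, 1.12, 1.67, 1.04]
```

```bash
cat > go.py <<'E'
from h import *; import ik
def plan(p1,M1,check=True):
    o,M=st(); p=o['tool_pos']; d=M.T@(np.array(p1)-p); rv=np.degrees(R.from_matrix(M.T@M1).as_rotvec())
    print("shift in tool",d.round(4).tolist(),"norm",np.linalg.norm(d).round(4),"turn",rv.round(2).tolist(),np.linalg.norm(rv).round(1))
    return p,M,d,rv
E
python3 - <<'E'
from go import *
M1=ik.frame(38,0,180); p1=np.array([.568,-.031,.22])
p,M,d,rv=plan(p1,M1)
q=ctrl.get_obs()['q']
for f in np.linspace(0,1,9):  # translate
    r=ik.ik(p+(p1-p)*f,M,1,q); q=r.x; print('T',r.cost<1e-6,q.round(2).tolist())
n=20
for f in np.linspace(0,1,9):
    r=ik.ik(p1,M@R.from_rotvec(np.radians(rv*f)).as_matrix(),1,q); q=r.x; print('R',r.cost<1e-6,q.round(2).tolist())
E
```

```text
t 2.25 q [0.119, -0.626, 2.101, 0.56, 1.383, -1.151] p [0.4114, 0.2709, 0.32] F [-0.7, 0.4, 0.6] op 0.0
tool axes x,y,z [[0.202, 0.55, -0.81], [0.257, 0.769, 0.586], [0.945, -0.326, 0.014]]
shift in tool [-0.0534, -0.2505, 0.2451] norm 0.3545 turn [96.62, 18.06, 66.77] 118.8
T True [0.12, -0.63, 2.1, 0.56, 1.38, -1.15]
T True [0.01, -0.6, 2.1, 0.59, 1.41, -1.26]
T True [-0.08, -0.55, 2.1, 0.61, 1.44, -1.36]
T True [-0.17, -0.49, 2.08, 0.62, 1.45, -1.46]
T True [-0.25, -0.42, 2.05, 0.63, 1.46, -1.55]
T True [-0.32, -0.35, 2.02, 0.63, 1.47, -1.63]
T True [-0.38, -0.27, 1.97, 0.63, 1.48, -1.7]
T True [-0.44, -0.18, 1.92, 0.63, 1.48, -1.76]
T True [-0.48, -0.09, 1.86, 0.62, 1.48, -1.82]
R True [-0.48, -0.09, 1.86, 0.62, 1.48, -1.82]
R True [-0.54, -0.05, 1.87, 0.75, 1.54, -1.69]
R True [-0.59, -0.01, 1.89, 0.88, 1.59, -1.55]
R True [-0.63, 0.02, 1.93, 1.01, 1.61, -1.41]
R True [-0.67, 0.03, 1.98, 1.15, 1.61, -1.27]
R True [-0.7, 0.03, 2.04, 1.28, 1.6, -1.12]
R True [-0.72, 0.01, 2.12, 1.41, 1.56, -0.97]
R True [-0.72, -0.02, 2.21, 1.55, 1.5, -0.82]
R True [-0.71, -0.08, 2.3, 1.69, 1.42, -0.65]
```

Call:
{"op": "arm_command", "data": {"plan": [[[-0.0053,-0.025,0.0245,0,0,0,0],[-0.0053,-0.025,0.0245,0,0,0,0],[-0.0053,-0.025,0.0245,0,0,0,0],[-0.0053,-0.025,0.0245,0,0,0,0],[-0.0053,-0.025,0.0245,0,0,0,0],[-0.0053,-0.025,0.0245,0,0,0,0],[-0.0053,-0.025,0.0245,0,0,0,0],[-0.0053,-0.025,0.0245,0,0,0,0],[-0.0053,-0.025,0.0245,0,0,0,0],[-0.0053,-0.025,0.0245,0,0,0,0]]]}}

```text
t: 3.08
tool_pos: [0.5705, -0.0445, 0.219]
tool_rot: [0.719, 1.37, 0.239]
contact_force: [0.3, 1.1, 0.3]
opening: -0.0004
```

Call:
{"op": "arm_command", "data": {"plan": [[[0,0,0,4.8,0.9,3.3,0],[0,0,0,4.8,0.9,3.3,0],[0,0,0,4.8,0.9,3.3,0],[0,0,0,4.8,0.9,3.3,0],[0,0,0,4.8,0.9,3.3,0],[0,0,0,4.8,0.9,3.3,0],[0,0,0,4.8,0.9,3.3,0],[0,0,0,4.8,0.9,3.3,0],[0,0,0,4.8,0.9,3.3,0],[0,0,0,4.8,0.9,3.3,0],[0,0,0,4.8,0.9,3.3,0],[0,0,0,4.8,0.9,3.3,0],[0,0,0,4.8,0.9,3.3,0],[0,0,0,4.8,0.9,3.3,0],[0,0,0,4.8,0.9,3.3,0],[0,0,0,4.8,0.9,3.3,0],[0,0,0,4.8,0.9,3.3,0],[0,0,0,4.8,0.9,3.3,0],[0,0,0,4.8,0.9,3.3,0],[0,0,0,4.8,0.9,3.3,0]]]}}

```text
t: 4.75
tool_pos: [0.5773, -0.0599, 0.2181]
tool_rot: [-2.942, -0.92, 0.001]
contact_force: [1.5, 0.1, -0.2]
opening: -0.0
```

```bash
python3 - <<'E'
from go import *
plan([.568,-.031,.22],ik.frame(38,0,180))
for c in ("side","top"):
    im=save(c,f"pics/{c}1.png")
    for t in("knob","lip_edge","lip_end","marker_tip"):
        print(c,t,[(np.round(w(c,d["at"]),3).tolist(),round(d["conf"],2)) for d in mark_of(c,t)[:2]])
a=cv2.imread("pics/side1.png")[100:340,180:500]; b=cv2.imread("pics/top1.png")[150:390,240:560]
cv2.imwrite("pics/c1.png",cv2.resize(np.vstack([a,b]),None,fx=1.25,fy=1.25,interpolation=3))
E
```

```text
t 4.75 q [-0.744, -0.042, 2.275, 1.722, 1.408, -0.62] p [0.5773, -0.0599, 0.2181] F [1.5, 0.1, -0.2] op -0.0
tool axes x,y,z [[0.822, 0.569, 0.017], [0.569, -0.82, -0.056], [-0.018, 0.056, -0.998]]
shift in tool [0.0088, -0.0291, -0.0001] norm 0.0304 turn [-3.2, -1.06, -3.25] 4.7
side knob [([0.665, 0.044, 0.164], 0.59)]
side lip_edge [([0.636, -0.1, 0.114], 0.98)]
side lip_end [([0.641, -0.232, 0.121], 0.7)]
side marker_tip [([0.644, -0.232, 0.203], 0.41)]
top knob [([0.664, 0.047, 0.16], 0.72)]
top lip_edge [([0.634, -0.102, 0.115], 0.89), ([0.642, 0.347, 0.001], 0.44)]
top lip_end [([0.636, -0.227, 0.12], 0.91)]
top marker_tip [([0.636, -0.229, 0.203], 0.65)]
```

View pics/c1.png

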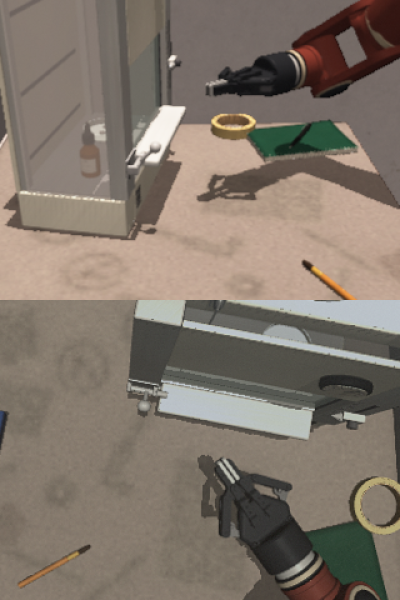

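The crop shows the gripper level with closed fingers, about 75 mm in front of the lip and clear of everything. Its tip is at about (212,88) in the upper half and (222,465) in the lower half. Next I'll work out the waypoints for the knob.

```bash
cat >> go.py <<'E'
a=np.radians(-10.9); ex=np.array([np.cos(a),np.sin(a),0]); ey=np.array([-np.sin(a),np.cos(a),0]); ez=np.array([0,0,1.])
KN=np.array([.664,.045,.162])
def hood(p,ref=KN): d=np.array(p)-ref; return np.round([d@ex,d@ey,d[2]],4).tolist()
E
python3 - <<'E'
from go import *
o,M=st(); p=o['tool_pos']; print(hood(p)); q=o['q']
for h in((-.065,-.04,0),(.008,-.04,0),(.008,-.012,0),(.008,.012,0)):
    t=KN+h[0]*ex+h[1]*ey; d=M.T@(t-p); p=t; r=ik.ik(t,M,1,q); q=r.x
    print(h,d.round(4).tolist(),np.linalg.norm(d).round(3),r.cost<1e-6,q.round(2).tolist())
print("hood y in tool",(M.T@ey).round(3).tolist(),"ex",(M.T@ex).round(3).tolist())
E
```

```text
t 5.25 q [-0.744, -0.041, 2.272, 1.719, 1.41, -0.624] p [0.5778, -0.06, 0.2189] F [0.2, 0.3, -0.0] op -0.0
tool axes x,y,z [[0.82, 0.572, 0.017], [0.572, -0.818, -0.05], [-0.015, 0.051, -0.999]]
[-0.0648, -0.1194, 0.0569]
(-0.065, -0.04, 0) [0.0559, -0.0525, 0.0605] 0.098 True [-0.56, 0.07, 2.31, 1.88, 1.31, -0.8]
(0.008, -0.04, 0) [0.0509, 0.0523, -0.0018] 0.073 True [-0.51, 0.21, 2.14, 1.91, 1.27, -0.79]
(0.008, -0.012, 0) [0.0201, -0.0195, 0.0013] 0.028 True [-0.45, 0.21, 2.15, 1.96, 1.23, -0.81]
(0.008, 0.012, 0) [0.0172, -0.0167, 0.0011] 0.024 True [-0.39, 0.2, 2.15, 2.0, 1.19, -0.82]
hood y in tool [0.717, -0.695, 0.047] ex [0.697, 0.717, -0.024]
```

Call:
{"op": "arm_command", "data": {"plan": [[[0.0112,-0.0105,0.0121,0,0,0,0],[0.0112,-0.0105,0.0121,0,0,0,0],[0.0112,-0.0105,0.0121,0,0,0,0],[0.0112,-0.0105,0.0121,0,0,0,0],[0.0112,-0.0105,0.0121,0,0,0,0],[0,0,0,0,0,0,0]]]}}

```text
t: 5.75
tool_pos: [0.5965, 0.0166, 0.1628]
tool_rot: [-2.957, -0.926, -0.008]
contact_force: [-0.4, -0.0, -0.8]
opening: -0.0
```

```bash
python3 - <<'E'
from go import *
o,M=st(); p=o['tool_pos']; print(hood(p))
for h in((.008,-.04,0),):
    t=KN+h[0]*ex+h[1]*ey; d=M.T@(t-p); print(d.round(4).tolist())
E
```

```text
t 5.75 q [-0.56, 0.075, 2.299, 1.881, 1.308, -0.809] p [0.5965, 0.0166, 0.1628] F [-0.4, -0.0, -0.8] op -0.0
tool axes x,y,z [[0.822, 0.57, 0.018], [0.57, -0.821, -0.039], [-0.008, 0.042, -0.999]]
[-0.0609, -0.0406, 0.0008]
[0.0486, 0.0489, -0.0003]
```

Call:
{"op": "arm_command", "data": {"plan": [[[0.0122,0.0122,0,0,0,0,0],[0.0122,0.0122,0,0,0,0,0],[0.0122,0.0122,0,0,0,0,0],[0.0122,0.0122,0,0,0,0,0],[0,0,0,0,0,0,0]]]}}

```text
t: 6.17
tool_pos: [0.6675, 0.0028, 0.1627]
tool_rot: [-2.956, -0.927, -0.01]
contact_force: [0.2, -0.5, 0.6]
opening: 0.0001
```

```bash
python3 - <<'E'
from go import *
o,M=st(); p=o['tool_pos']; print(hood(p))
for c in ("side","top"):
    save(c,f"pics/{c}2.png")
    print(c,[(hood(w(c,d["at"])),round(d["conf"],2)) for d in mark_of(c,"knob")[:2]])
a_=cv2.imread("pics/side2.png")[150:290,240:400]; b=cv2.imread("pics/top2.png")[190:330,300:460]
cv2.imwrite("pics/c2.png",cv2.resize(np.hstack([a_,b]),None,fx=2.5,fy=2.5,interpolation=cv2.INTER_CUBIC))
E
```

```text
t 6.17 q [-0.504, 0.219, 2.131, 1.919, 1.264, -0.799] p [0.6675, 0.0028, 0.1627] F [0.2, -0.5, 0.6] op 0.0
tool axes x,y,z [[0.821, 0.57, 0.019], [0.571, -0.82, -0.04], [-0.007, 0.044, -0.999]]
[0.0114, -0.0408, 0.0007]
side [([0.005, -0.0014, -0.0005], 0.69)]
top [([-0.004, -0.0011, -0.0013], 0.47)]
```

View pics/c2.png

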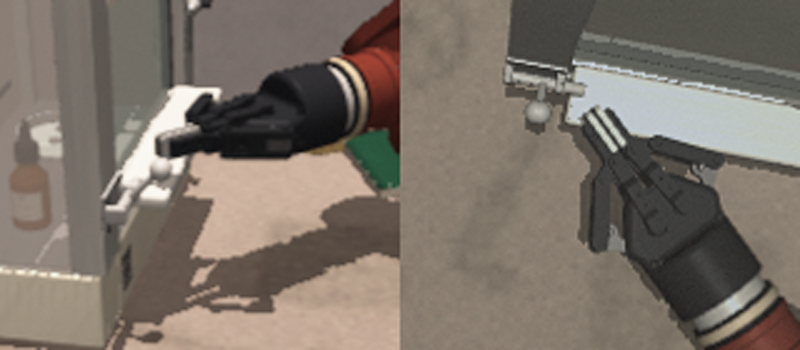

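The tip is beside the knob on its window side, at about (590,112) with the knob at (537,112) in the top half. The knuckles clear it, so I'll push outward.

Call:
{"op": "arm_command", "data": {"plan": [[[0.0036,-0.0035,0.0002,0,0,0,0],[0.0036,-0.0035,0.0002,0,0,0,0],[0.0036,-0.0035,0.0002,0,0,0,0],[0.0036,-0.0035,0.0002,0,0,0,0],[0.0036,-0.0035,0.0002,0,0,0,0],[0.0036,-0.0035,0.0002,0,0,0,0],[0.0036,-0.0035,0.0002,0,0,0,0]]]}}

```text
t: 6.95
tool_pos: [0.6687, 0.0412, 0.1599]
tool_rot: [-2.953, -0.92, -0.002]
contact_force: [-0.3, -1.7, 0.2]
opening: 0.0
```

```bash
python3 - <<'E'
from go import *
o,M=st(); print(hood(o['tool_pos']), "F hood",hood(o['contact_force'],0))
for c in ("side","top"):
    save(c,f"pics/{c}3.png")
    print(c,[(hood(w(c,d["at"])),round(d["conf"],2)) for d in mark_of(c,"knob")[:2]])
E
```

```text
t 6.95 q [-0.426, 0.203, 2.156, 1.985, 1.211, -0.824] p [0.6687, 0.0412, 0.1599] F [-0.3, -1.7, 0.2] op 0.0
tool axes x,y,z [[0.823, 0.567, 0.016], [0.568, -0.822, -0.046], [-0.013, 0.047, -0.999]]
[0.0053, -0.0028, -0.0021] F hood [0.0686, -1.7234, 0.2423]
side [([0.002, 0.0107, -0.0014], 0.47)]
top [([-0.0012, 0.0133, 0.0022], 0.55)]
```

Call:
{"op": "arm_command", "data": {"plan": [[[0.0028,-0.0028,0,0,0,0,0],[0.0028,-0.0028,0,0,0,0,0],[0.0026,-0.0026,0,0,0,0,0]]]}}

```text
t: 7.4
tool_pos: [0.6712, 0.0506, 0.1597]
tool_rot: [-2.955, -0.911, -0.0]
contact_force: [-13.8, -22.8, 0.8]
opening: 0.0
```

```bash
python3 - <<'E'
from go import *
o,M=st(); print(hood(o['tool_pos']), "F hood",hood(o['contact_force'],0))
for c in ("side","top"):
    save(c,f"pics/{c}4.png")
    print(c,[(hood(w(c,d["at"])),round(d["conf"],2)) for d in mark_of(c,"knob")[:2]])
E
```

```text
t 7.4 q [-0.402, 0.201, 2.159, 2.008, 1.192, -0.831] p [0.6712, 0.0506, 0.1597] F [-13.8, -22.8, 0.8] op 0.0
tool axes x,y,z [[0.826, 0.563, 0.015], [0.563, -0.825, -0.047], [-0.015, 0.047, -0.999]]
[0.0061, 0.0068, -0.0023] F hood [-9.2771, -24.9707, 0.843]
side [([0.0012, 0.0205, 0.0002], 0.55)]
top [([-0.001, 0.0205, 0.0008], 0.48)]
```

The bolt is against its stop: 25 N at the end, and the knob has moved about 21.5 mm. I'll retreat inward, then back away.

Call:
{"op": "arm_command", "data": {"plan": [[[-0.0057,0.0056,0,0,0,0,0],[-0.0057,0.0056,0,0,0,0,0],[-0.0057,0.0056,0,0,0,0,0],[-0.0057,0.0056,0,0,0,0,0],[-0.018,-0.018,0,0,0,0,0],[-0.018,-0.018,0,0,0,0,0],[-0.018,-0.018,0,0,0,0,0],[-0.018,-0.018,0,0,0,0,0],[0,0,0,0,0,0,0]]]}}

```text
t: 8.35
tool_pos: [0.5616, 0.0343, 0.1611]
tool_rot: [-2.955, -0.916, -0.004]
contact_force: [-1.3, 0.8, -0.6]
opening: -0.0004
```

```bash
python3 - <<'E'
from go import *
LE=np.array([.635,-.102,.113])
save("side","pics/side5.png");save("top","pics/top5.png")
for c in ("side","top"): print(c,[(hood(w(c,d["at"])),round(d["conf"],2)) for d in mark_of(c,"knob")[:2]])
M1=ik.frame(12,2,180); p1=LE-.08*ex+0*ey; p1[2]=.087
p,M,d,rv=plan(p1,M1); q=ctrl.get_obs()['q']; print(hood(p,LE))
for f in np.linspace(0,1,6):
    r=ik.ik(p,M@R.from_rotvec(np.radians(rv*f)).as_matrix(),1,q); q=r.x; print('R',r.cost<1e-6,q.round(2).tolist())
print("then shift in new tool",(M1.T@(p1-p)).round(4).tolist(), "in",(M1.T@(.105*ex)).round(4).tolist(),"up",(M1.T@ez).round(3).tolist())
for t in (p1,p1+.105*ex,p1+.105*ex+.1*ez):
    r=ik.ik(t,M1,1,q); q=r.x; print(r.cost<1e-6,q.round(2).tolist())
E
```

```text
side [([0.0033, 0.0203, 0.0005], 0.74), ([0.0007, -0.1463, -0.0478], 0.31)]
top [([-0.0007, 0.0222, 0.0], 0.61)]
t 8.55 q [-0.567, -0.008, 2.384, 1.884, 1.309, -0.81] p [0.5663, 0.032, 0.1639] F [0.5, 0.5, -0.1] op -0.0
tool axes x,y,z [[0.826, 0.564, 0.02], [0.564, -0.825, -0.04], [-0.007, 0.044, -0.999]]
shift in tool [-0.0766, 0.0956, 0.0716] norm 0.1419 turn [-2.9, 1.32, 22.3] 22.5
[-0.0928, 0.1186, 0.0509]
R True [-0.57, -0.01, 2.38, 1.88, 1.31, -0.81]
R True [-0.54, -0.05, 2.42, 1.97, 1.24, -0.85]
R True [-0.5, -0.09, 2.46, 2.07, 1.17, -0.89]
R True [-0.46, -0.12, 2.49, 2.18, 1.1, -0.95]
R True [-0.41, -0.15, 2.52, 2.3, 1.03, -1.02]
R True [-0.34, -0.17, 2.54, 2.45, 0.97, -1.11]
then shift in new tool [-0.037, 0.1142, 0.0756] in [0.0967, 0.0409, 0.0034] up [0.035, 0.0, -0.999]
True [-0.71, 0.21, 2.41, 2.17, 1.3, -1.15]
True [-0.58, 0.36, 2.18, 2.27, 1.2, -1.13]
True [-0.58, 0.08, 2.24, 2.19, 1.06, -0.93]
```

Call:
{"op": "arm_command", "data": {"plan": [[[-0.0153,0.0191,0.0143,0,0,0,0],[-0.0153,0.0191,0.0143,0,0,0,0],[-0.0153,0.0191,0.0143,0,0,0,0],[-0.0153,0.0191,0.0143,0,0,0,0],[-0.0153,0.0191,0.0143,0,0,0,0],[0,0,0,-0.7,0.3,5.6,0],[0,0,0,-0.7,0.3,5.6,0],[0,0,0,-0.7,0.3,5.6,0],[0,0,0,-0.7,0.3,5.6,0],[0,0,0,0,0,0,0]]]}}

```text
t: 9.38
tool_pos: [0.5699, -0.106, 0.0849]
tool_rot: [3.12, 0.299, 0.066]
contact_force: [-0.8, 1.0, -0.3]
opening: 0.0002
```

```bash
python3 - <<'E'
from go import *
LE=np.array([.635,-.102,.113])
p1=LE+.025*ex; p1[2]=.09
p,M,d,rv=plan(p1,ik.frame(12,2,180)); print(hood(p,LE)); q=ctrl.get_obs()['q']
r=ik.ik(p1,M,1,q); print(r.cost<1e-6,r.x.round(2).tolist())
print("up",(M.T@ez).round(3).tolist())
E
```

```text
t 9.38 q [-0.716, 0.257, 2.366, 2.184, 1.299, -1.164] p [0.5699, -0.106, 0.0849] F [-0.8, 1.0, -0.3] op 0.0
tool axes x,y,z [[0.981, 0.19, 0.042], [0.19, -0.982, 0.011], [0.043, -0.003, -0.999]]
shift in tool [0.088, 0.0178, -0.0013] norm 0.0898 turn [0.66, -0.37, -1.02] 1.3
[-0.0632, -0.0162, -0.0281]
True [-0.57, 0.36, 2.19, 2.3, 1.19, -1.15]
up [0.042, 0.011, -0.999]
```

Call:
{"op": "arm_command", "data": {"plan": [[[0.0176,0.0036,0,0,0,0,0],[0.0176,0.0036,0,0,0,0,0],[0.0176,0.0036,0,0,0,0,0],[0.0176,0.0036,0,0,0,0,0],[0.0156,0.0036,0,0,0,0,0],[0,0,0,0,0,0,0]]]}}

```text
t: 9.88
tool_pos: [0.6681, -0.1079, 0.0913]
tool_rot: [3.115, 0.325, 0.075]
contact_force: [-0.4, -0.6, 0.5]
opening: -0.0001
```

```bash
python3 - <<'E'
from go import *
LE=np.array([.635,-.102,.113])
o,M=st(); print(hood(o['tool_pos'],LE),(M.T@ez).round(3))
save("side","pics/side6.png");save("top","pics/top6.png")
a_=cv2.imread("pics/side6.png")[130:300,240:440]; b=cv2.imread("pics/top6.png")[190:360,320:520]
cv2.imwrite("pics/c6.png",cv2.resize(np.hstack([a_,b]),None,fx=2,fy=2,interpolation=cv2.INTER_CUBIC))
E
```

```text
t 9.88 q [-0.571, 0.373, 2.167, 2.288, 1.198, -1.143] p [0.6681, -0.1079, 0.0913] F [-0.4, -0.6, 0.5] op -0.0
tool axes x,y,z [[0.977, 0.206, 0.047], [0.206, -0.978, 0.014], [0.049, -0.004, -0.999]]
[0.0336, 0.0005, -0.0217] [ 0.047  0.014 -0.999]
```

View pics/c6.png

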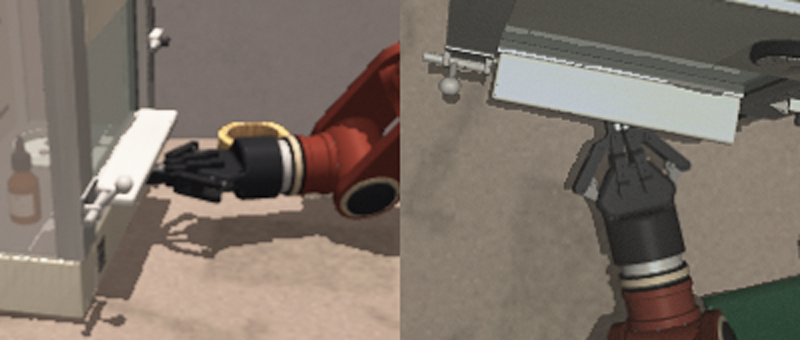

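The fingertips are under the middle of the lip with no contact, and the bolt rod is clear of the lip's end (around (488,68) in the right half). I'll push up gently.

Call:
{"op": "arm_command", "data": {"plan": [[[0,0,-0.005,0,0,0,0],[0,0,-0.005,0,0,0,0],[0,0,-0.005,0,0,0,0],[0,0,-0.005,0,0,0,0],[0,0,-0.005,0,0,0,0],[0,0,-0.005,0,0,0,0],[0,0,-0.005,0,0,0,0],[0,0,-0.005,0,0,0,0],[0,0,-0.005,0,0,0,0],[0,0,-0.005,0,0,0,0]]]}}

```text
t: 10.82
tool_pos: [0.6589, -0.1068, 0.1384]
tool_rot: [3.121, 0.322, 0.05]
contact_force: [2.4, -0.7, -3.0]
opening: -0.0
```

```bash
cat > chk.py <<'E'
from go import *
LE=np.array([.635,-.102,.113])
o,M=st(); print(hood(o['tool_pos'],LE),(M.T@ez).round(3))
import sys; n=sys.argv[1]
for c in ("side","top"):
    save(c,f"pics/{c}{n}.png")
    for t in("lip_edge","lip_end","marker_tip","knob"):
        print(c,t,[(np.round(w(c,d["at"]),4).tolist(),round(d["conf"],2)) for d in mark_of(c,t)[:2]])
E
python3 chk.py 7
```

```text
t 10.82 q [-0.58, 0.208, 2.225, 2.238, 1.12, -1.041] p [0.6589, -0.1068, 0.1384] F [2.4, -0.7, -3.0] op -0.0
tool axes x,y,z [[0.978, 0.204, 0.031], [0.204, -0.979, 0.007], [0.032, -0.0, -0.999]]
[0.0244, -0.0002, 0.0254] [ 0.031  0.007 -0.999]
side lip_edge [([0.6376, -0.1011, 0.1517], 0.79), ([0.5452, 0.3317, 0.0059], 0.59)]
side lip_end [([0.6386, -0.2318, 0.1612], 0.67)]
side marker_tip [([0.6446, -0.2314, 0.2025], 0.64)]
side knob [([0.671, 0.0638, 0.1629], 0.66)]
top lip_edge [([0.6353, -0.1013, 0.1502], 0.75)]
top lip_end [([0.6344, -0.2289, 0.1592], 0.8)]
top marker_tip [([0.6367, -0.2283, 0.2052], 0.58)]
top knob [([0.6671, 0.0677, 0.1583], 0.55)]
```

Call:
{"op": "arm_command", "data": {"plan": [[[0.0005,0,-0.005,0,0,0,0],[0.0005,0,-0.005,0,0,0,0],[0.0005,0,-0.005,0,0,0,0],[0.0005,0,-0.005,0,0,0,0],[0.0005,0,-0.005,0,0,0,0],[0.0005,0,-0.005,0,0,0,0],[0.0005,0,-0.005,0,0,0,0],[0.0005,0,-0.004,0,0,0,0],[0,0,0,0,0,0,0]]]}}

```text
t: 12.07
tool_pos: [0.66, -0.1057, 0.1759]
tool_rot: [3.125, 0.319, 0.034]
contact_force: [-0.3, -0.9, -2.1]
opening: 0.0003
```

```bash
python3 chk.py 8; python3 -c "
import cv2
a=cv2.imread('pics/side8.png')[120:200,290:370]; b=cv2.imread('pics/top8.png')[215:275,460:560]
cv2.imwrite('pics/c8.png',cv2.hconcat([cv2.resize(a,(400,400),interpolation=2),cv2.resize(b,(400,400),interpolation=2)]))"
```

```text
t 12.07 q [-0.575, 0.095, 2.244, 2.199, 1.051, -0.952] p [0.66, -0.1057, 0.1759] F [-0.3, -0.9, -2.1] op 0.0
tool axes x,y,z [[0.979, 0.202, 0.022], [0.202, -0.979, 0.002], [0.022, 0.002, -1.0]]
[0.0253, 0.0011, 0.0629] [ 0.022  0.002 -1.   ]
side lip_edge [([0.6382, -0.1033, 0.1844], 0.93)]
side lip_end [([0.6388, -0.2355, 0.1945], 0.71)]
side marker_tip [([0.6432, -0.2281, 0.2059], 0.43)]
side knob []
top lip_edge [([0.6357, -0.1003, 0.1876], 0.63)]
top lip_end [([0.6376, -0.2295, 0.1954], 0.98)]
top marker_tip [([0.638, -0.2267, 0.2047], 0.62)]
top knob [([0.6649, 0.0654, 0.1634], 0.52)]
```

View pics/c8.png

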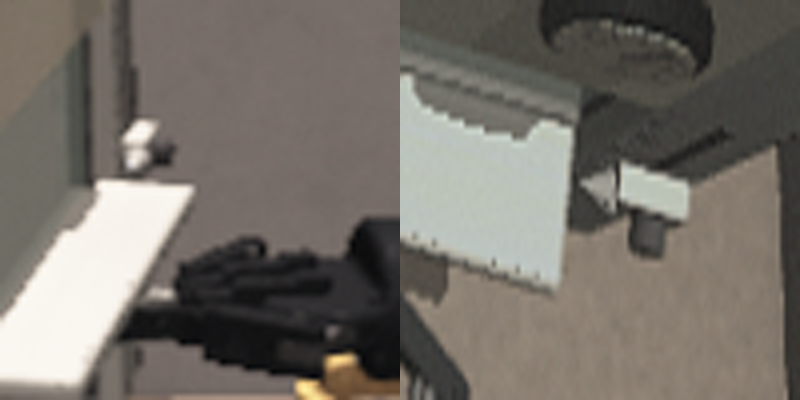

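The side crop shows the lip's end still below the pin, which is at about px (316,152). In the top crop the pin's point is at about (505,242). I'll check the gap by triangulating an unobstructed view.

```bash
cat > tri.py <<'E'
from h import *
def proj(c,P):
    k=calibration(c);T=np.linalg.inv(np.array(k["cam_to_world"]));p=T[:3,:3]@np.array(P)+T[:3,3];s=p[:2]/p[2];s=s*(1+k["k1"]*(s@s));return np.array([k["fx"]*s[0]+k["cx"],k["fy"]*s[1]+k["cy"]])
if __name__=="__main__":
    from go import ex,ey,ez
    LE=np.array([.635,-.102,.113])
    ims=[]
    for n,c,(x0,y0,wd,hh),lift in(("1","side",(300,135,50,50),0),("8","side",(300,135,50,50),.0745),("8","top",(480,225,50,50),.0745)):
        im=cv2.resize(cv2.imread(f"pics/{c}{n}.png")[y0:y0+hh,x0:x0+wd],None,fx=8,fy=8,interpolation=cv2.INTER_CUBIC)[:,:]
        def dot(P,col):
            u=(proj(c,P)-[x0,y0]+.5)*8; cv2.circle(im,tuple(int(round(v)) for v in u),3,col,-1)
        tip=LE+.023*ex-.128*ey
        for z,col in((.196,(255,0,0)),(.204,(0,0,255)),(.212,(0,255,0))): tip[2]=z; dot(tip,col)
        for sx in(0,.04):
            for z in(0,.013): dot(LE-.125*ey+sx*ex+(z+lift)*ez,(255,0,255))
        ims.append(im)
    cv2.imwrite("pics/tri.png",cv2.resize(np.hstack(ims),(798,266)) if False else np.vstack([np.hstack(ims[:2])]))
    cv2.imwrite("pics/tri2.png",ims[2])
E
python3 tri.py
```

```text
(no output)
```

View pics/tri.png

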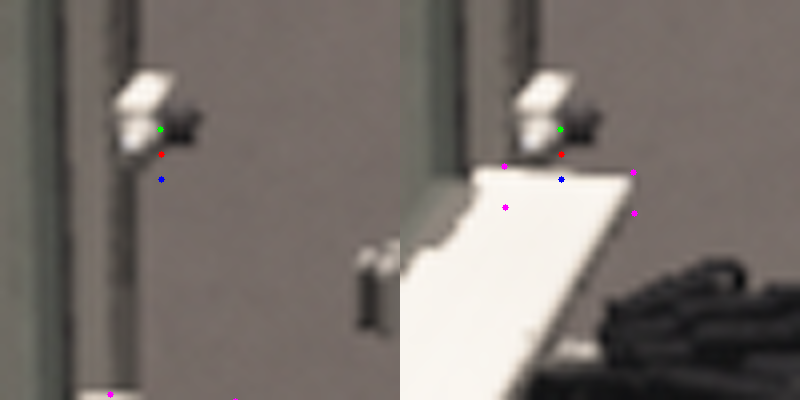

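View pics/tri2.png

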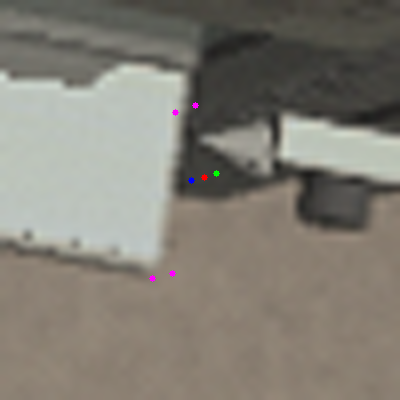

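The overlay shows the pin's point about 10–11 mm above the lip's mid-thickness: z ≈ 0.205 against 0.194. The networks put the gap at about 10 mm. I'll raise the lip by that much.

Call:
{"op": "arm_command", "data": {"plan": [[[0,0,-0.0036,0,0,0,0],[0,0,-0.0036,0,0,0,0],[0,0,-0.0036,0,0,0,0],[0,0,0,0,0,0,0]]]}}

```text
t: 12.9
tool_pos: [0.659, -0.1055, 0.1831]
tool_rot: [-3.123, -0.317, -0.022]
contact_force: [-0.3, 0.3, -0.2]
opening: 0.0
```

```bash
python3 chk.py 9
```

```text
t 12.9 q [-0.576, 0.066, 2.251, 2.184, 1.032, -0.926] p [0.659, -0.1055, 0.1831] F [-0.3, 0.3, -0.2] op 0.0
tool axes x,y,z [[0.98, 0.201, 0.014], [0.201, -0.98, -0.001], [0.014, 0.004, -1.0]]
[0.0242, 0.0011, 0.0701] [ 0.014 -0.001 -1.   ]
side lip_edge [([0.6364, -0.101, 0.1948], 0.7)]
side lip_end [([0.6377, -0.2328, 0.2007], 0.83)]
side marker_tip [([0.6463, -0.2343, 0.2049], 0.63)]
side knob [([0.672, 0.0648, 0.164], 0.65)]
top lip_edge [([0.6347, -0.0982, 0.1962], 0.74)]
top lip_end [([0.6348, -0.2281, 0.2012], 0.81)]
top marker_tip [([0.6375, -0.2256, 0.207], 0.58)]
top knob [([0.6657, 0.0654, 0.1621], 0.47)]
```

Call:
{"op": "arm_command", "data": {"plan": [[[0,0,-0.004,0,0,0,0],[0,0,-0.001,0,0,0,0],[0,0,0,0,0,0,0]]]}}

```text
t: 13.65
tool_pos: [0.6585, -0.1055, 0.1859]
tool_rot: [-3.122, -0.315, -0.015]
contact_force: [1.2, 0.3, -1.1]
opening: -0.0004
```

Call:
{"op": "arm_command", "data": {"plan": [[[0,0,0.005,0,0,0,0],[0,0,0.007,0,0,0,0],[0,0,0.007,0,0,0,0],[-0.025,-0.003,0,0,0,0,0],[-0.03,-0.003,0,0,0,0,0],[-0.03,0,0,0,0,0,0],[-0.03,0,0,0,0,0,0],[0,0,0,0,0,0,0],[0,0,0,0,0,0,0]]]}}

```text
t: 14.4
tool_pos: [0.5417, -0.1223, 0.1618]
tool_rot: [-3.118, -0.319, -0.02]
contact_force: [0.6, -0.3, 0.4]
opening: 0.0003
```

```bash
python3 chk.py 10; python3 -c "
import cv2
a=cv2.imread('pics/side10.png')[120:220,280:380]; b=cv2.imread('pics/top10.png')[200:300,430:530]
cv2.imwrite('pics/c10.png',cv2.hconcat([cv2.resize(a,(400,400),interpolation=2),cv2.resize(b,(400,400),interpolation=2)]))"
```

```text
t 14.4 q [-0.821, -0.1, 2.471, 1.991, 1.21, -0.876] p [0.5417, -0.1223, 0.1618] F [0.6, -0.3, 0.4] op 0.0
tool axes x,y,z [[0.979, 0.202, 0.013], [0.202, -0.979, -0.006], [0.012, 0.008, -1.0]]
[-0.0877, -0.0376, 0.0488] [ 0.013 -0.006 -1.   ]
side lip_edge [([0.6367, -0.1014, 0.1939], 0.7)]
side lip_end [([0.6379, -0.2327, 0.2067], 0.85)]
side marker_tip [([0.6453, -0.2334, 0.2014], 0.48)]
side knob [([0.6704, 0.0638, 0.1614], 0.56)]
top lip_edge [([0.6354, -0.1004, 0.1963], 0.92)]
top lip_end [([0.6383, -0.2292, 0.203], 0.94)]
top marker_tip [([0.6385, -0.2284, 0.2054], 0.71)]
top knob [([0.665, 0.0656, 0.1627], 0.58)]
```

View pics/c10.png

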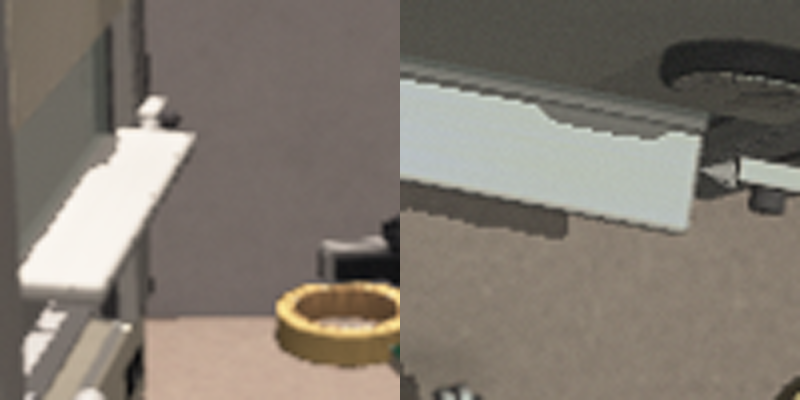

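The lip's end is now level with the pin: lip end about 0.2035 m and marker about 0.2045 m, both averaged over all readings. The bolt is drawn and the hand is about 90 mm clear, so I'll hand in.

```bash
python3 -c "
from h import *
st(); print(finish_job())"
```

```text
t 14.9 q [-0.817, -0.1, 2.469, 1.991, 1.21, -0.875] p [0.5428, -0.1212, 0.1624] F [-0.6, 1.1, -0.7] op 0.0
tool axes x,y,z [[0.979, 0.206, 0.013], [0.206, -0.979, -0.005], [0.012, 0.008, -1.0]]
the job is handed in; nothing more can be done
None
```

The window is open to the marker and the bolt is fully drawn. I handed the job in at 14.9 s; no verdict is reported.

**What I did:** with closed fingers I pushed the knob outward until the bolt met its stop, at about 25 N. The knob moved about 21.5 mm. I then pushed the lip up from beneath in small steps at about 2–4 N and backed the hand about 90 mm clear.

**Last checks:**
- **Window height:** the lip's end averaged about 0.2035 m against about 0.2045 m for the marker point. Single network readings scattered by about ±4 mm: the last side view put the lip's end 5 mm above the marker, and the last top view put it 2 mm below. All of these are inside the 8 mm allowance.
- **Bolt:** still drawn, with the knob at its outer place in the last pictures.
- **Marker:** its readings stayed at about 0.204 m throughout, so it shows no sign of having moved.
- **Bystanders:** I did not re-measure the vials, bottle and slide box, but the arm's path did not go near them.

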